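# Key check of a repaired control panel

### The arm

A 7-joint arm with a two-finger parallel gripper is mounted at the origin on the work surface. World frame = base frame: x ahead of the robot, y to its left, z up, the work surface at z = 0. Lengths are in m, angles in rad, forces in N, time in s.
With the tool pointing down it reaches from about 0.4 to 0.85 m from the base axis. Payload 10.4 kg.
Tool frame: the origin (TCP) lies between the finger pads; the fingertips stand tip_extent ahead of it and the grasp point (between the pads) lies 2 mm behind it (tip_extent is the distance from the TCP to the fingertips, in m); z points along the fingers, y is the direction in which the jaws open and shut (so a half turn about z gives the same grasp; the last joint's range is limited). The gripper opens to 87 mm and grips with 3 to 60 N. Pads are 19 mm wide; open, the fingers measure 117 mm over their backs; the gripper's body (75 mm by 190 mm) begins 51 mm behind the grasp point.
Start: joints at [-1.124, 0.332, -0.065, 1.46, 0.022, 1.35, -0.088], TCP at [0.283, 0.557, 0.24] pointing down, gripper open.
Joint ranges: [-2.6, 2.6], [-0.5, 2.12], [-1.47, 1.34], [0.16, 2.42], [-1.27, 4.41], [0.06, 2.06], [-2.6, 2.6]. Speed limits (rad/s): [2.22, 2.22, 2.79, 2.79, 3.14, 3.14, 3.14].

### API

Orientations are given as a unit quaternion [x, y, z, w].
In Python, from bench import read_state, camera, camera_params, close_job, tip_extent gives the robot as it stands. The module is installed in compiled form; this text tells all that it offers.
- The arm moves only by the tool send_rows, never from a script. Its argument "steps" is a list of rows, each a list of 7 numbers: the turn, a rotation vector about the tool's x, y, z in degrees, then the shift along the tool's x, y, z in m, then the gripper's target within -1 to 1 (shut at 1, half-way at 0, fully open at -1). In form: [[ax, ay, az, x, y, z, jaw], ...]. A call has exactly 10 rows; each row shifts and turns the pose as measured when the row begins, along the tool's axes as they then stand; what a row does not reach is not made up. A row lasts 1/10 s, in which the tool goes at most 50 mm and 8.59 degrees, less where a joint would pass 70% of its speed; a pose out of reach is approached as far as the arm can. A call with a gripper value outside its range is refused whole. The fingers move at their own pace and stop on an object; "force" is the grip in N (left out, the last holds). Time passes only in rows, so rows that do not move let the fingers close, or fill a call up. It gives the time, the measured TCP pose, the force and the opening at its end, in the units of the state.
- read_state(): the state, without advancing time (a new reading comes with each control period).
- camera(name): name is "side" or "top"; returns (picture, depth): 400x640x3 uint8, blue, green, red; 400x640 float32, m along the optical axis (not along the pixel's ray), 0 where there is no reading.
- camera_params(name): a dict with "camera_matrix" (3x3 intrinsics, pixels), "dist" ([k1, k2, p1, p2, k3] as OpenCV has them; the pictures are not rectified), "world_from_camera" (4x4, takes a point from camera to world coordinates). Camera axes: x right, y down, z forward; pixel columns grow to the right and rows downward; lengths in m; the calibration is good to about 2 mm. A picture is of the moment at which its call begins. camera_params takes no time and is no camera call.
- close_job(): hands the job in, once; it reports no verdict.
The state is a dict: "time": time; "joint_positions": joint angles; "joint_vel": joint speeds; "joint_torque": joint torques, N m; "ee_pos": TCP position; "eef_rot": TCP orientation; "ft_force": force on the tool from outside, world axes, zero at the start; "torque": the same for the moment, N m; "width": finger opening in m.
Only numpy, scipy, OpenCV 4.12 (cv2) and the standard library are available. Lean on these libraries where they do the work, as an engineer would, in place of code of your own. Each camera call takes 0.05 s, during which the arm holds its last target.

### The job

Run the key check on the repaired control panel lying on the bench: press the long bar key all the way down and let it spring back up, then do the same with the large round key, the bigger of the two round ones. Do not press the small round key or the square key.

Things in the scene. Friction and masses are not known exactly. Their poses are not given: they have to be found in the camera images.
- bar_key_top (a point): The long bar key: grey plastic cap 54 mm by 20 mm, in a black housing 64 mm by 30 mm whose top is 26 mm above the bench. The long side lies along the point's y axis. Point: centre of the cap's top, 36 mm above the bench at rest, z up. It moves 6 mm straight down to a stop (spring, 4.5 N at the bottom) and springs back. It sits in any of the panel's four sockets, a rectangle of 84 by 94 mm between centres.
- large_round_key_top (a point): The large round key: grey plastic cap 32 mm in diameter, in a black square housing of 42 mm, 26 mm high above the bench. Point: centre of the cap's top, 36 mm above the bench at rest, z up. It moves 6 mm straight down to a stop (spring, 4.5 N at the bottom) and springs back. It sits in any of the panel's four sockets, a rectangle of 84 by 94 mm between centres.
- small_round_key_top (a point): The small round key, not to be pressed: grey plastic cap 18 mm in diameter, in a black square housing of 30 mm. Point: centre of the cap's top, 36 mm above the bench at rest, z up. It moves 6 mm straight down to a stop (spring, 4.5 N at the bottom) and springs back. It sits in any of the panel's four sockets, a rectangle of 84 by 94 mm between centres.
- square_key_top (a point): The square key, not to be pressed: grey plastic cap 24 mm by 24 mm, in a black square housing of 34 mm. Point: centre of the cap's top, 36 mm above the bench at rest, z up. It moves 6 mm straight down to a stop (spring, 4.5 N at the bottom) and springs back. It sits in any of the panel's four sockets, a rectangle of 84 by 94 mm between centres. Nothing on the panel is higher than the keys; a loose dial cap 13 mm high stands between the four.

How it is judged:
On the way, in this order (a step that is already met when the one before it is completed fails the run):
1. the bar key is pressed down while the large round key is up (distance of bar_key_top from where it was at the start of the episode above 0.004 m and distance of large_round_key_top from where it was at the start of the episode below 0.0015 m), for 0.05 s.
2. the bar key has sprung back up, the large round key still up (distance of each of bar_key_top, large_round_key_top from where it was at the start of the episode below 0.0015 m), for 0.05 s.
3. the large round key is pressed down while the bar key is up (distance of large_round_key_top from where it was at the start of the episode above 0.004 m and distance of bar_key_top from where it was at the start of the episode below 0.0015 m), for 0.05 s.
At the end, for the whole second after the job is handed in: After the bar key and then the large round key have each been pressed (at least 4 mm of their 6 mm), all four keys are up again, within 1.5 mm of their rest height (all of step 2 and distance of each of small_round_key_top, square_key_top from where it was at the start of the episode below 0.0015 m); the robot touches nothing.
It fails at once if the small round key or the square key is pressed by more than 2.5 mm (distance of any of small_round_key_top, square_key_top from where it was at the start of the episode above 0.0025 m).
It also fails if it takes over 32 s, if anything falls off the work surface, if the arm or the gripper's body presses on something with over 40 N, if the wrist force passes 120 N, or if a joint passes its speed limit or range.

## Working session

There is one attempt and no reset: what is moved stays moved. The work goes in short steps, Python scripts to look and compute and a tool call to move; the robot and the scene stay as the last step left them, time stands still between calls to the robot, and variables do not carry over. Pictures are saved under pics/ and viewed, and the job is handed in when it is done.

Besides the shell and the picture viewer there is one more tool, called after "Call:" as a command line: name --pt "numbers of a row" for each row, then --argument value for the rest. send_rows: Moves the arm, as the interface text tells. Its arguments: {"type":"object","properties":{"steps":{"type":"array"},"force":{"type":"number"}},"required":["steps"]}

```bash
mkdir -p pics
python3 - <<'E'
from bench import *
import cv2,numpy as np
s=read_state();print(s['time'],s['ee_pos'],s['eef_rot'],s['width'],s['ft_force']);print(tip_extent() if callable(tip_extent) else tip_extent)
for n in('top','side'):
    im,d=camera(n);cv2.imwrite(f'pics/{n}0.png',im);np.savez(f'{n}0.npz',im=im,d=d);p=camera_params(n);print(n,p)
E
```

```text
0.0 [0.28276831 0.55697462 0.23873442] [ 2.32726662e-01  9.72541921e-01 -7.00685503e-04 -1.48824790e-04] 0.0869845001698317 [-1.36330728 -0.10124163 -1.0333594 ]
0.017
top {'camera_matrix': array([[374.02976472,   0.        , 319.34548721],
       [  0.        , 374.02976472, 197.38290375],
       [  0.        ,   0.        ,   1.        ]]), 'dist': array([0.01994492, 0.        , 0.        , 0.        , 0.        ]), 'world_from_camera': array([[ 0.01465505, -0.99511969,  0.09758092,  0.51495313],
       [-0.99981887, -0.01339884,  0.01351648,  0.05189742],
       [-0.01214304, -0.09776133, -0.9951358 ,  0.73501498],
       [ 0.        ,  0.        ,  0.        ,  1.        ]])}
side {'camera_matrix': array([[467.93434744,   0.        , 314.23360986],
       [  0.        , 467.93434744, 209.00124202],
       [  0.        ,   0.        ,   1.        ]]), 'dist': array([-0.0912428,  0.       ,  0.       ,  0.       ,  0.       ]), 'world_from_camera': array([[ 0.76667084, -0.43923264,  0.46828465,  0.21940184],
       [-0.64202703, -0.52918387,  0.55476637, -0.38717846],
       [ 0.00413719, -0.7259746 , -0.68770906,  0.60315306],
       [ 0.        ,  0.        ,  0.        ,  1.        ]])}
```

View pics/top0.png

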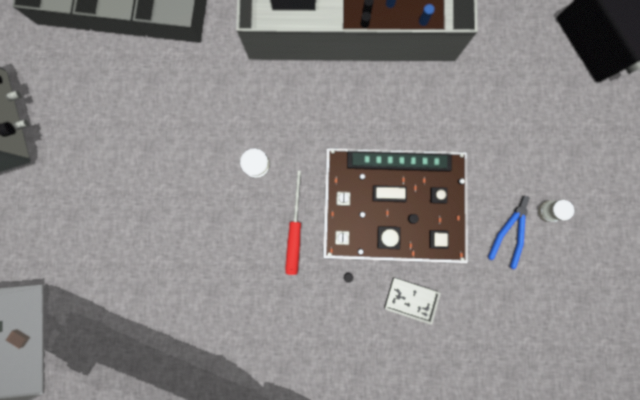

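View pics/side0.png

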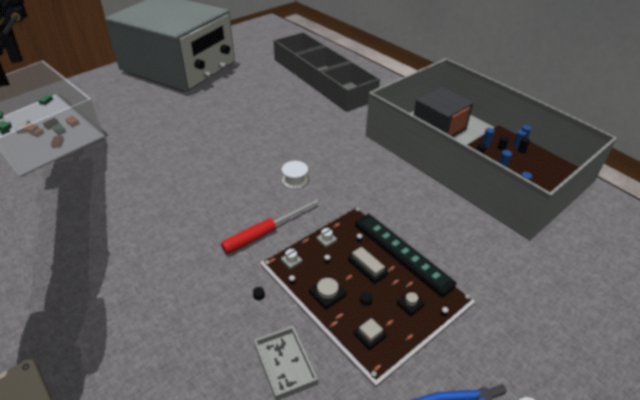

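The top view shows the bar key at about (390,193), the large round at (390,238), the small round at (440,195) and the square at (440,240). The side view agrees, with the bar at (368,262) and the large round at (327,290).

```bash
cat > h.py <<'E'
import cv2,numpy as np
from bench import camera_params
def ray(n,uv,z):
    p=camera_params(n);T=p['world_from_camera']
    q=cv2.undistortPoints(np.array([[uv]],float),p['camera_matrix'],p['dist'])[0,0]
    d=T[:3,:3]@[q[0],q[1],1];o=T[:3,3];return o+d*(z-o[2])/d[2]
def blob(n,im,uv,r=30,th=130):
    g=im.min(2);m=(g>th).astype(np.uint8)
    k,l,st,c=cv2.connectedComponentsWithStats(m,connectivity=4)
    i=l[uv[1],uv[0]]
    cs,_=cv2.findContours((l==i).astype(np.uint8),cv2.RETR_EXTERNAL,cv2.CHAIN_APPROX_NONE)
    return c[i],st[i],cs[0][:,0]
E
python3 - <<'E'
from h import *
K={'top':dict(bar=(390,193),large=(390,238),small=(441,195),square=(441,240)),'side':dict(bar=(368,262),large=(327,287),small=(412,299),square=(371,328))}
for n in K:
    f=np.load(f'{n}0.npz');im=f['im']
    for k,uv in K[n].items():
        c,st,ct=blob(n,im,uv)
        w=np.array([ray(n,p,.036)[:2] for p in ct.astype(float)]);r=cv2.minAreaRect((w*1000).astype(np.float32))
        print(n,k,c.round(1),st,ray(n,c,.036).round(4),'rect',np.round(r[0],1),np.round(r[1],1),round(r[2],1),'d',f['d'][int(c[1]),int(c[0])])
    cv2.imwrite(f'pics/{n}crop.png',cv2.resize(im[140:275,310:480] if n=='top' else im[200:390,250:480],None,fx=3,fy=3))
E
```

```text
top bar [390.2 192.6] [376 187  30  12 346] [ 0.5943 -0.0713  0.036 ] rect [594.5 -71.8] [20.8 54.4] 0.7 d 0.7029461
top large [389.6 237.4] [381 229  18  18 251] [ 0.5107 -0.0699  0.036 ] rect [510.6 -69.7] [31.  31.6] 45.3 d 0.694584
top small [440.6 194.2] [436 190  10  10  77] [ 0.5926 -0.1651  0.036 ] rect [ 592.  -164.9] [16.7 17.1] 89.1 d 0.7004976
top square [440.5 239.4] [434 233  14  14 189] [ 0.5086 -0.1635  0.036 ] rect [ 508.4 -163.4] [23.8 24.5] 89.1 d 0.6937585
side bar [368.1 259.4] [354 248  29  24 281] [ 0.5967 -0.0734  0.036 ] rect [596.8 -73. ] [51.8 17.9] 89.2 d 0.74026674
side large [327.2 286.1] [318 279  19  16 241] [ 0.5123 -0.0715  0.036 ] rect [511.8 -71.7] [28.1 27.3] 49.7 d 0.70065963
side small [411.6 297. ] [407 293  10   9  72] [ 0.5948 -0.1671  0.036 ] rect [ 594.8 -166.9] [14.5 13.9] 49.7 d 0.687205
side square [370.6 328.1] [361 320  20  18 212] [ 0.5107 -0.1656  0.036 ] rect [ 510.9 -165.4] [21.9 21.1] 88.5 d 0.6500766
```

View pics/topcrop.png

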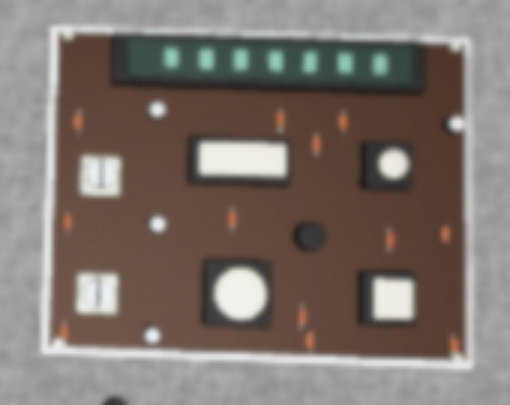

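Both views agree to within 2 mm, and the sizes (54x20, ø32) and the 84 mm spacing match what is given. I'll use the mean positions: bar (0.5955, -0.0724), large (0.5115, -0.0707). First I turn the tool so the jaws lie along world y, shut it, and start over.

Call:
send_rows --pt "0 0 -6.7 0 0 0 1" --pt "0 0 -6.7 0 0 0 1" --pt "0 0 -6.7 0 0 0 1" --pt "0 0 -6.7 0 0 0 1" --pt "0 0 0 -0.02 -0.04 0 1" --pt "0 0 0 -0.02 -0.04 0 1" --pt "0 0 0 -0.02 -0.04 0 1" --pt "0 0 0 -0.02 -0.04 0 1" --pt "0 0 0 -0.02 -0.04 0 1" --pt "0 0 0 -0.02 -0.04 0 1" --force 20

```text
time: 1.1
ee_pos: [0.4052, 0.3151, 0.2336]
eef_rot: [-0.015, 1.0, -0.003, -0.004]
ft_force: [0.9, 0.3, 0.1]
width: 0.0151
```

Call:
send_rows --pt "0 0 1.5 -0.019 -0.0385 0 1" --pt "0 0 0 -0.019 -0.0385 0 1" --pt "0 0 0 -0.019 -0.0385 0 1" --pt "0 0 0 -0.019 -0.0385 0 1" --pt "0 0 0 -0.019 -0.0385 0 1" --pt "0 0 0 -0.019 -0.0385 0 1" --pt "0 0 0 -0.019 -0.0385 0 1" --pt "0 0 0 -0.019 -0.0385 0 1" --pt "0 0 0 -0.019 -0.0385 0 1" --pt "0 0 0 0 0 0 1"

```text
time: 2.1
ee_pos: [0.5822, -0.0538, 0.2327]
eef_rot: [0.002, 1.0, -0.005, -0.005]
ft_force: [-1.2, 0.6, -0.1]
width: 0.0007
```

```bash
cat > st.py <<'E'
from bench import *
import numpy as np
from scipy.spatial.transform import Rotation as R
s=read_state();r=R.from_quat(s['eef_rot']);p=s['ee_pos']
print(s['time'],np.round(p,4),'tip z',round(p[2]-tip_extent,4),s['ft_force'].round(2),s['width'])
print(r.as_matrix().round(3).tolist())
for n,t in dict(bar=[.5955,-.0724,.036+.017+.015],large=[.5115,-.0707,.036+.017+.015]).items(): print(n,'toolshift to 15mm above',r.inv().apply(np.array(t)-p).round(4))
d=R.from_matrix(np.array([[-1,0,0],[0,1,0],[0,0,-1.]]));print('turn',np.degrees((r.inv()*d).as_rotvec()).round(2))
E
python3 st.py
```

```text
2.1 [ 0.5822 -0.0538  0.2327] tip z 0.2157 [-1.16  0.6  -0.14] 0.0006632364140210352
[[-1.0, 0.004, -0.01], [0.005, 1.0, -0.01], [0.01, -0.01, -1.0]]
bar toolshift to 15mm above [-0.015  -0.0169  0.1647]
large toolshift to 15mm above [ 0.069  -0.0156  0.1655]
turn [-0.57 -0.56 -0.26]
```

Call:
send_rows --pt "-0.6 -0.6 -0.3 -0.015 -0.017 0.02 1" --pt "0 0 0 0 0 0.02 1" --pt "0 0 0 0 0 0.02 1" --pt "0 0 0 0 0 0.02 1" --pt "0 0 0 0 0 0.02 1" --pt "0 0 0 0 0 0.02 1" --pt "0 0 0 0 0 0.02 1" --pt "0 0 0 0 0 0.015 1" --pt "0 0 0 0 0 0 1" --pt "0 0 0 0 0 0 1"

```text
time: 3.1
ee_pos: [0.596, -0.0717, 0.0693]
eef_rot: [0.001, 1.0, 0.001, -0.002]
ft_force: [-0.6, -0.2, 0.7]
width: 0.0001
```

```bash
python3 st.py
python3 - <<'E'
from bench import *
import cv2,numpy as np
for n in('top','side'):
    im,d=camera(n);cv2.imwrite(f'pics/{n}1.png',cv2.resize(im[140:275,310:480] if n=='top' else im[150:390,250:480],None,fx=2.2,fy=2.2))
E
```

```text
3.1 [ 0.596  -0.0717  0.0693] tip z 0.0523 [-0.58 -0.16  0.72] 0.0001234637078695028
[[-1.0, 0.001, -0.004], [0.001, 1.0, 0.001], [0.004, 0.001, -1.0]]
bar toolshift to 15mm above [ 0.0005 -0.0007  0.0013]
large toolshift to 15mm above [0.0845 0.0009 0.0016]
turn [ 0.07 -0.2  -0.07]
```

View pics/side1.png

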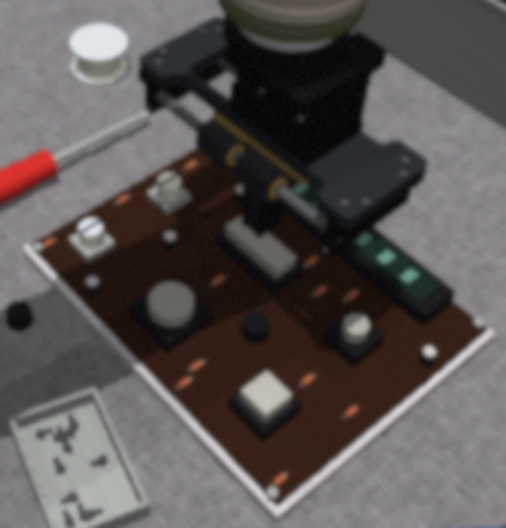

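The closed fingertips are centred above the bar key, with nothing else near them. Descending carefully.

Call:
send_rows --pt "0 0 0 0.0005 -0.0005 0.004 1" --pt "0 0 0 0 0 0.004 1" --pt "0 0 0 0 0 0.004 1" --pt "0 0 0 0 0 0.002 1" --pt "0 0 0 0 0 0.002 1" --pt "0 0 0 0 0 0.002 1" --pt "0 0 0 0 0 0.002 1" --pt "0 0 0 0 0 0 1" --pt "0 0 0 0 0 0 1" --pt "0 0 0 0 0 0 1"

```text
time: 4.2
ee_pos: [0.5973, -0.0723, 0.0511]
eef_rot: [0.001, 1.0, 0.001, 0.001]
ft_force: [-1.3, 0.3, 2.4]
width: 0.0
```

```bash
python3 st.py
```

```text
4.2 [ 0.5973 -0.0723  0.0511] tip z 0.0341 [-1.26  0.33  2.43] 3.585332183560219e-05
[[-1.0, 0.001, 0.001], [0.001, 1.0, 0.002], [-0.001, 0.002, -1.0]]
bar toolshift to 15mm above [ 0.0018 -0.0001 -0.0169]
large toolshift to 15mm above [ 0.0858  0.0015 -0.017 ]
turn [ 0.09  0.09 -0.07]
```

Call:
send_rows --pt "0 0 0 0.001 0 0.001 1" --pt "0 0 0 0 0 0.001 1" --pt "0 0 0 0 0 0.001 1" --pt "0 0 0 0 0 0.001 1" --pt "0 0 0 0 0 0.001 1" --pt "0 0 0 0 0 0.001 1" --pt "0 0 0 0 0 0.001 1" --pt "0 0 0 0 0 0.001 1" --pt "0 0 0 0 0 0.001 1" --pt "0 0 0 0 0 0.001 1"

```text
time: 5.2
ee_pos: [0.5972, -0.0724, 0.0473]
eef_rot: [0.001, 1.0, 0.002, 0.002]
ft_force: [-6.7, 0.5, 15.0]
width: 0.0001
```

```bash
python3 st.py
```

```text
5.2 [ 0.5972 -0.0724  0.0473] tip z 0.0303 [-6.73  0.49 15.04] 0.00010667023433993538
[[-1.0, 0.002, 0.003], [0.002, 1.0, 0.004], [-0.003, 0.004, -1.0]]
bar toolshift to 15mm above [ 0.0016  0.0001 -0.0207]
large toolshift to 15mm above [ 0.0856  0.0016 -0.021 ]
turn [ 0.23  0.2  -0.11]
```

The key is on its stop: tip at 30.3 mm and 15 N, above the 4.5 N spring. Lifting straight up, then looking.

Call:
send_rows --pt "0 0 0 0 0 -0.005 1" --pt "0 0 0 0 0 -0.01 1" --pt "0 0 0 0 0 -0.01 1" --pt "0 0 0 0 0 -0.01 1" --pt "0 0 0 0 0 0 1" --pt "0 0 0 0.028 0.0005 0 1" --pt "0 0 0 0.028 0.0005 0 1" --pt "0 0 0 0.028 0.0005 0 1" --pt "0 0 0 0 0 0 1" --pt "0 0 0 0 0 0 1"

```text
time: 6.2
ee_pos: [0.5101, -0.0707, 0.084]
eef_rot: [0.001, 1.0, 0.002, 0.002]
ft_force: [1.2, -0.0, 0.9]
width: 0.0007
```

```bash
python3 st.py
python3 - <<'E'
from bench import *
import cv2,numpy as np
im,d=camera('side');cv2.imwrite(f'pics/side2.png',cv2.resize(im[150:390,250:480],None,fx=2.2,fy=2.2))
E
```

```text
6.2 [ 0.5101 -0.0707  0.084 ] tip z 0.067 [ 1.19 -0.    0.91] 0.0007417168788637677
[[-1.0, 0.001, 0.004], [0.001, 1.0, 0.004], [-0.004, 0.004, -1.0]]
bar toolshift to 15mm above [-0.0853 -0.0017  0.0163]
large toolshift to 15mm above [-0.0013 -0.0001  0.016 ]
turn [ 0.23  0.22 -0.07]
```

View pics/side2.png

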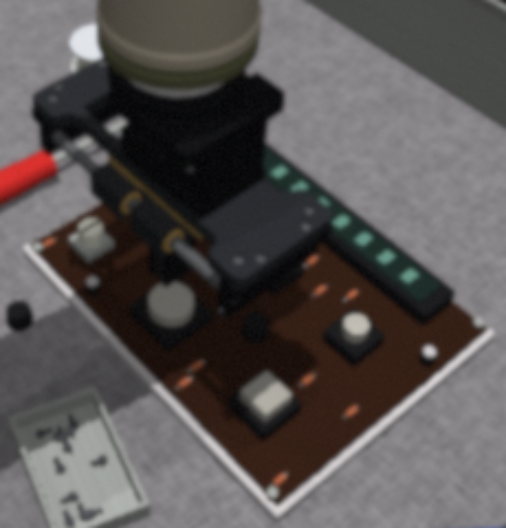

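The tool is above the large round key, crop (171,303). The bar key is hidden behind the gripper, so I'll check its return at the end. Pressing now.

Call:
send_rows --pt "0.2 0.2 0 -0.0015 0 0.008 1" --pt "0 0 0 0 0 0.008 1" --pt "0 0 0 0 0 0.006 1" --pt "0 0 0 0 0 0.003 1" --pt "0 0 0 0 0 0.002 1" --pt "0 0 0 0 0 0.002 1" --pt "0 0 0 0 0 0.002 1" --pt "0 0 0 0 0 0.001 1" --pt "0 0 0 0 0 0.001 1" --pt "0 0 0 0 0 0 1"

```text
time: 7.25
ee_pos: [0.5136, -0.0708, 0.0477]
eef_rot: [0.001, 1.0, -0.0, -0.001]
ft_force: [-1.7, 0.3, 4.1]
width: 0.0006
```

```bash
python3 st.py
```

```text
7.25 [ 0.5136 -0.0708  0.0477] tip z 0.0307 [-1.65  0.28  4.11] 0.0005914755573858628
[[-1.0, 0.001, -0.001], [0.001, 1.0, -0.001], [0.001, -0.001, -1.0]]
bar toolshift to 15mm above [-0.0819 -0.0016 -0.0204]
large toolshift to 15mm above [ 0.0021  0.     -0.0203]
turn [-0.04 -0.07 -0.06]
```

Nearly at the stop (5.3 mm, 4.1 N). A bit further, then hold.

Call:
send_rows --pt "0 0 0 0.001 0 0.001 1" --pt "0 0 0 0 0 0.001 1" --pt "0 0 0 0 0 0.001 1" --pt "0 0 0 0 0 0.001 1" --pt "0 0 0 0 0 0.001 1" --pt "0 0 0 0 0 0.001 1" --pt "0 0 0 0 0 0.001 1" --pt "0 0 0 0 0 0.001 1" --pt "0 0 0 0 0 0.001 1" --pt "0 0 0 0 0 0.001 1"

```text
time: 8.25
ee_pos: [0.5136, -0.0709, 0.0472]
eef_rot: [0.001, 1.0, 0.002, 0.001]
ft_force: [-6.9, 0.4, 15.7]
width: 0.0005
```

```bash
python3 st.py
```

```text
8.25 [ 0.5136 -0.0709  0.0472] tip z 0.0302 [-6.91  0.45 15.73] 0.0004677305051085461
[[-1.0, 0.002, 0.002], [0.003, 1.0, 0.004], [-0.002, 0.004, -1.0]]
bar toolshift to 15mm above [-0.0819 -0.0012 -0.0206]
large toolshift to 15mm above [ 0.0021  0.0002 -0.0208]
turn [ 0.23  0.1  -0.14]
```

Call:
send_rows --pt "0 0 0 0 0 -0.005 1" --pt "0 0 0 0 0 -0.01 1" --pt "0 0 0 0 0 -0.02 1" --pt "0 0 0 0 0 -0.03 1" --pt "0 0 0 0 0 -0.03 1" --pt "0 0 0 0 0 -0.03 1" --pt "0 0 0 0 0 -0.03 1" --pt "0 0 0 0 0 -0.02 1" --pt "0 0 0 0 0 0 1" --pt "0 0 0 0 0 0 1"

```text
time: 9.25
ee_pos: [0.5126, -0.0724, 0.232]
eef_rot: [0.002, 1.0, 0.001, 0.002]
ft_force: [-0.8, 0.7, -0.8]
width: 0.0006
```

Call:
send_rows --pt "0 0 0 0 0.04 0 1" --pt "0 0 0 0 0.04 0 1" --pt "0 0 0 0 0.04 0 1" --pt "0 0 0 0 0.04 0 1" --pt "0 0 0 0 0.04 0 1" --pt "0 0 0 0 0.04 0 1" --pt "0 0 0 0 0.04 0 1" --pt "0 0 0 0 0 0 1" --pt "0 0 0 0 0 0 1" --pt "0 0 0 0 0 0 1"

```text
time: 10.25
ee_pos: [0.5095, 0.2152, 0.2214]
eef_rot: [0.004, 1.0, -0.002, -0.004]
ft_force: [0.2, -0.8, 0.8]
width: 0.0004
```

```bash
python3 st.py
python3 - <<'E'
from h import *
from bench import camera
K={'top':dict(bar=(390,193),large=(390,238),small=(441,195),square=(441,240)),'side':dict(bar=(368,262),large=(327,287),small=(412,299),square=(371,328))}
for n in K:
    f=np.load(f'{n}0.npz');im,d=camera(n)
    cv2.imwrite(f'pics/{n}3.png',im)
    for k,(u,v) in K[n].items():
        print(n,k,'depth change mm',1000*np.median(d[v-2:v+3,u-2:u+3]-f['d'][v-2:v+3,u-2:u+3]),'centroid',blob(n,f['im'],(u,v),th=110)[0].round(1),blob(n,im,(u,v),th=110)[0].round(1))
E
```

```text
10.25 [0.5095 0.2152 0.2214] tip z 0.2044 [ 0.22 -0.79  0.79] 0.0004331359522768207
[[-1.0, 0.008, -0.008], [0.008, 1.0, -0.003], [0.008, -0.003, -1.0]]
bar toolshift to 15mm above [-0.0896 -0.2863  0.1537]
large toolshift to 15mm above [-0.0056 -0.2853  0.1544]
turn [-0.2  -0.46 -0.46]
top bar depth change mm -0.16319752 centroid [390.4 192.6] [390.5 192.6]
top large depth change mm 0.4258752 centroid [389.7 237.4] [389.7 237.5]
top small depth change mm -0.6044507 centroid [440.7 194.2] [440.8 194.1]
top square depth change mm -0.85771084 centroid [440.4 239.3] [440.8 239.1]
side bar depth change mm -0.2578497 centroid [368.1 259.5] [368.2 259.5]
side large depth change mm -0.024616718 centroid [327.4 286.1] [327.3 286.2]
side small depth change mm 0.51116943 centroid [411.6 297. ] [411.6 297.1]
side square depth change mm -0.2912879 centroid [370.6 328.1] [370.6 328.2]
```

View pics/side3.png

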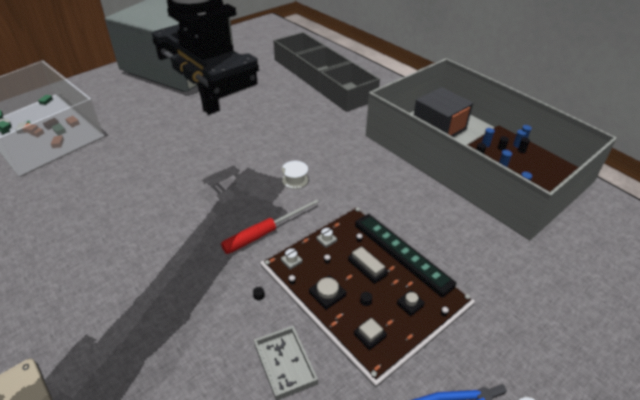

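All four keys are back at rest height within depth noise, and the arm is clear. I'll open the jaws as they were at the start and hand in.

Call:
send_rows --pt "0 0 0 0 0 0 -1" --pt "0 0 0 0 0 0 -1" --pt "0 0 0 0 0 0 -1" --pt "0 0 0 0 0 0 -1" --pt "0 0 0 0 0 0 -1" --pt "0 0 0 0 0 0 -1" --pt "0 0 0 0 0 0 -1" --pt "0 0 0 0 0 0 -1" --pt "0 0 0 0 0 0 -1" --pt "0 0 0 0 0 0 -1"

```text
time: 11.35
ee_pos: [0.5107, 0.2114, 0.2224]
eef_rot: [0.007, 1.0, -0.002, -0.003]
ft_force: [-0.0, 0.8, 0.7]
width: 0.0726
```

```bash
python3 -c "
from bench import *
s=read_state();print(s['time'],s['ee_pos'],s['ft_force'],s['width']);print(close_job())"
```

```text
11.35 [0.51071962 0.2113539  0.22237952] [-0.00796817  0.81108977  0.72638299] 0.0726159227599708
the job is handed in; nothing more can be done
None
```

I pressed the bar key and then the large round key with the closed fingertips, each down to its stop, and handed the job in at 11.35 s. The fingertips reached 30.3 mm on the bar key and 30.2 mm on the large round key, at about 15 N and 16 N. After each press I lifted straight off.

- **Final check:** both cameras showed all four keys within 0.9 mm of their starting depth, which is within depth noise. The arm was well clear of the panel and the wrist force was near zero.
- **Not directly checked:** I could not see the bar key spring back between the two presses, because the gripper hid it. I only saw it up at the end.
- **Disagreements:** the two cameras' key positions differed by about 2 mm, within the stated calibration, so I used their mean. The tool drifted about 2 mm in x during each press, which was harmless.

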